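# Set a marking stand's pointer to the line on a copper-faced block and lock it

### The arm

A 6-joint arm with a two-finger parallel gripper is mounted at the origin on the work surface. World frame = base frame: x ahead of the robot, y to its left, z up, the work surface at z = 0. Lengths are in m, angles in rad, forces in N, time in s.
With the tool pointing down it reaches from about 0.375 to 0.975 m from the base axis. Payload 3.8 kg.
Tool frame: the origin (TCP) lies midway between the tips of the shut fingers; the grasp point (between the pads) lies 19 mm behind it; z points along the fingers, y is the line along which they close (so a half turn about z gives the same grasp; the last joint's range is limited). The gripper opens to 85 mm and grips with 20 to 120 N. Pads are 22 mm wide; open, the fingers measure 114 mm over their backs; the gripper's body (76 mm by 85 mm) begins 54 mm behind the grasp point. The pads swing forward as they close: fully open they stand 13 mm farther back than shut.
Start: joints at [1.142, 0.264, 1.604, -0, 1.274, -0.037], TCP at [0.258, 0.624, 0.231] pointing down, gripper open.
Joint ranges: [-2.63, 2.63], [-0.94, 2.18], [0.31, 2.57], [-1.31, 4.45], [0, 2.66], [-2.55, 2.55]. Speed limits (rad/s): [2.57, 2.57, 3.14, 3.14, 3.14, 3.14].

### API

Orientations are given as a rotation vector (axis times angle).
In Python, from workcell import * gives the robot as it stands. The module is installed in compiled form; this text tells all that it offers.
- The arm moves only by the tool apply_moves, never from a script. Its arguments are lists of equal length, an entry for each row: "fingers": the opening, from 0 (shut) to 1 (fully open); "travel": the shift along the tool's x, y, z normalised to -1 to 1, where 1 is 0.05 m, a list of three; "rotation": the turn, a rotation vector about the tool's x, y, z normalised to -1 to 1, where 1 is 6 degrees, a list of three. In form: {"fingers": [fingers, ...], "travel": [[dx, dy, dz], ...], "rotation": [[ax, ay, az], ...]}. A call has 1 to 12 rows; each row shifts and turns the commanded pose from where the row before left it, along the tool's axes as they then stand; what a row does not reach is not made up. A row lasts 1/10 s, in which the tool goes at most 50 mm and 8.59 degrees, less where a joint would pass 70% of its speed; a pose out of reach is approached as far as the arm can. A call with a number of a shift or a turn outside -1 to 1 is refused whole. A call with a gripper value outside its range is refused whole. The fingers move at their own pace and stop on an object; "newtons" is the grip in N (left out, the last holds). Time passes only in rows, so rows that do not move let the fingers close. It gives the time, the measured TCP pose, the force, the opening and the grip force at its end, in the units of the state.
- read_state(): the state, without advancing time (a new reading comes with each control period).
- read_camera(name): name is "side" or "top" or "wrist"; returns a dict with "image" (420x560x3 uint8, red, green, blue), "fx", "fy", "cx", "cy" (pixels), "extrinsics" (4x4, takes a point from world to camera coordinates). Camera axes: x right, y down, z forward; pixel columns grow to the right and rows downward; lengths in m; the calibration is good to about 2 mm. The wrist camera is an equidistant fisheye: a pixel r from the principal point sees the ray r / f radians off the axis. A picture is of the moment at which its call begins. There is no depth.
- finish_job(): hands the job in; it is judged then, once.
Trained networks look in the newest picture that a camera, given by its name, has taken for a name from the list of things; names that differ only in an ending like _2 or _b are one class to them, and where a whole thing is asked for, a point or a joint stands for the part that bears it (a point fixed in the world has none). Each returns a list of dicts, best first, with "p" (0 to 1); they miss things now and then, are a little off and sometimes report something else, mostly with a low value. They report only what shows in the picture. A call takes as long as a camera call. They do not tell look-alikes from the thing itself.
- regions_of(camera, name): "mask" (420x560 bool, what is visible of it) and "bbox" ([left, top, width, height] in pixels, round what is visible of it).
- tip_of(camera, name): "location" ([column, row] in pixels: a listed point, or the origin of a listed thing).
The state is a dict: "time": time; "q": joint angles; "joint_vel": joint speeds; "joint_torque": joint torques, N m; "tool_pos": TCP position; "tcp_rot": TCP orientation; "wrist_force": force on the tool from outside, world axes, zero at the start; "torque": the same for the moment, N m; "width": opening from 0.0 (shut) to 1.0 (fully open); "grip_force": force on a finger pad.
Only numpy, scipy, OpenCV 4.12 (cv2) and the standard library are available. Lean on these libraries where they do the work, as an engineer would, in place of code of your own. Each camera call takes 0.05 s, during which the arm holds its last target. There are 200 camera calls.

### The job

Put the copper-faced wooden block in the bed of the marking stand, copper side up and lying flat along the bed between the low aluminium lips, and swing the red-balled clamp lever fully over. Then turn the black knob until the tip of the red pointer stands right over the black line on the copper (no more than 2 mm off), and after that turn the orange lock knob clockwise until it clicks over and stays at its far stop, leaving the pointer on the line. Do not knock the tins, dishes, jar and tools about.

Things in the scene. Friction and masses are not known exactly. Their poses are not given: they have to be found in the camera images.
- stand: grey marking stand fixed to the bench, base plate 220 (x) x 360 (y) x 10 mm. Origin: centre of its underside. In its own axes: the bed is at the centre, a rail along y stands at x = +70 mm, the clamp lever's base (50 x 70 x 25 mm) is at x = -83, y = -75 mm, the black knob at x = +70, y = +145 mm, the orange knob at x = +70, y = -145 mm.
- bed (a point): centre of the bed floor (10 mm above the bench), axes as the stand's. The block lies here with its length along y. Inner faces: end lips at y = +-40 mm, rear fence face at x = +26 mm, brass jaw at x = -36 mm while the clamp is open; lips, fence and jaw rise 10 to 12 mm above the bed floor. When the lever goes over, the jaw moves 11 mm to +x and leaves 51 mm to the fence.
- block: loose wooden block with a copper plate on top, 50 (x) x 70 (y) x 40 (z) mm, about 0.25 kg; origin at the centre of its underside, z up. It is the same turned half round.
- line (a point): middle of the 3 mm wide black line across the copper, at the centre of the block's top (40 mm above its underside). The line runs along the block's x; y (along the block) is the direction in which the pointer has to be brought over it.
- pointer_tip (a point): lower tip of the red pointer arm (6 mm wide, underside 58 mm and top 64 mm above the bench; the tip is 54 mm above the bench). The arm reaches from the carriage on the rail at x = +70 mm of the stand to x = 0, so it passes over the block; it starts towards the black knob, 45 to 60 mm from the bed's middle, clear of the bed.
- drive (a joint): angle of the black knob, rad, 0 to 4.8, growing as it is turned clockwise seen from above; each rad moves the pointer 18 mm along the stand's -y (away from the black knob).
- drive_grip (a point): black knob, on its vertical axis at the height to grip, 71 mm above the bench. It is a bar 64 mm long, 16 mm thick and 34 mm tall (top 82 mm above the bench) on a 68 mm disc whose top is 48 mm above the bench. This point turns with the knob: its x axis lies along the bar.
- lock (a joint): angle of the orange knob, rad: 0 free, 1.4 locked (far stop), growing clockwise seen from above. A spring detent resists to half way (about 0.2 N m) and then carries it on to the stop.
- lock_grip (a point): orange lock knob, on its vertical axis at the height to grip, 71 mm above the bench; same bar and disc as the black knob, x axis along the bar, which lies along the stand's x while free.
- clamp (a joint): angle of the clamp lever, rad: 0 open (leaning to the stand's -y), 1.0 fully over (leaning to +y). It stays where it is left.
- clamp_tip (a point): centre of the red ball (26 mm across) on the end of the clamp lever, 80 mm from its pivot. The pivot lies 32 mm above the bench at x = -83, y = -75 mm of the stand and turns about the stand's x, so the ball swings in the stand's y-z plane, from 38 mm on the -y side to 38 mm on the +y side of the pivot, 102 to 112 mm above the bench.
- tin_a: bystander: aluminium tin with steel lid, 72 mm across, 85 mm tall; origin at the underside's centre
- tin_b: bystander: aluminium tin with steel lid, 72 mm across, 70 mm tall; origin at the underside's centre
- bowl: bystander: clear glass bowl, 120 mm across, 50 mm tall; origin at the underside's centre
- dish: bystander: small white porcelain dish, 90 mm across, 25 mm tall; origin at the underside's centre
- brush: bystander: bench brush, 190 mm long, lying along its own x; origin at the underside's centre
- jar: bystander: small red-brown jar with black lid, 52 mm across, 50 mm tall; origin at the underside's centre
- pliers: bystander: blue-handled pliers, 165 mm long along their own x, lying on the tan firebrick (fixed, 200 x 130 x 40 mm); origin at the underside's centre
Things that resemble listed ones, but are neither listed nor needed, are in the scene too. What is meant by the block is not pink, purple or yellow, and is the smaller of those in its own colour.

How it is judged:
On the way, in this order (a step that is already met when the one before it is completed fails the run):
1. the block lies flat in the bed, copper up, let go (x of block in the frame of bed between -0.012 and 0.012 m and y of block in the frame of bed between -0.008 and 0.008 m and z of block in the frame of bed between -0.004 and 0.004 m and angle between the y axis of block and the y axis of bed, either way round below 0.15 rad and angle between block's own z axis and vertical below 0.06 rad and contact force between the fingers and block below 0.2 N), for 0.2 s.
2. the clamp lever is swung fully over (x of block in the frame of bed between -0.012 and 0.012 m and y of block in the frame of bed between -0.008 and 0.008 m and z of block in the frame of bed between -0.004 and 0.004 m and angle between the y axis of block and the y axis of bed, either way round below 0.15 rad and angle between block's own z axis and vertical below 0.06 rad and value of joint clamp above 0.85 rad), for 0.2 s.
3. the pointer is over the line (all of step 2 and y of pointer_tip in the frame of line between -0.003 and 0.003 m), for 0.4 s.
4. the lock knob has clicked over, with the pointer still over the line (all of step 3 and value of joint lock above 1.1 rad), for 0.2 s.
At the end, for the whole second after the job is handed in: Block flat and at rest in the bed (12 mm across, 8 mm along, 4 mm in height, 0.15 rad in direction, 0.06 rad off level), clamp lever beyond 0.85 rad, pointer tip within 3 mm of the line measured along the block, lock knob beyond 1.1 rad (all of step 4 and linear speed of block below 0.01 m/s); the robot touches nothing.
It fails at once if a tin, the bowl, the dish, the brush, the jar or the pliers is knocked more than 40 mm away (distance of any of tin_a, tin_b, bowl, dish, brush, jar, pliers from where it was at the start of the episode above 0.04 m).
It also fails if it takes over 72 s, if anything falls off the work surface, if the arm or the gripper's body presses on something with over 40 N, if the wrist force passes 120 N, or if a joint passes its speed limit or range.

## Working session

There is one attempt and no reset: what is moved stays moved. The work goes in short steps, Python scripts to look and compute and a tool call to move; the robot and the scene stay as the last step left them, time stands still between calls to the robot, and variables do not carry over. Pictures are saved under pics/ and viewed, at most 10 in all, crops included, and the job is handed in when it is done.

Besides the shell and the picture viewer there is one more tool, called after ">>>" as name(argument=value, ...) on one line, values as JSON. apply_moves: Moves the arm, as the interface text tells. Scaled input: -1 to 1 covers 0.05 m each way for a shift and 6 degrees each way for a turn. Its arguments: {"type":"object","properties":{"fingers":{"type":"array","items":{"type":"number"}},"travel":{"type":"array","items":{"type":"array","items":{"type":"number"}}},"rotation":{"type":"array","items":{"type":"array","items":{"type":"number"}}},"newtons":{"type":"number"}},"required":["fingers","travel","rotation"]}

```bash
mkdir -p pics; cat > h.py <<'E'
from workcell import *
import numpy as np, cv2
from scipy.spatial.transform import Rotation as R
def ray(c,px):
    E=np.array(c["extrinsics"]);u=(px[0]-c["cx"])/c["fx"];v=(px[1]-c["cy"])/c["fy"]
    d=E[:3,:3].T@np.array([u,v,1.]);o=-E[:3,:3].T@E[:3,3];return o,d
def atz(c,px,z):
    o,d=ray(c,px);return o+d*(z-o[2])/d[2]
def proj(c,P):
    E=np.array(c["extrinsics"]);p=E[:3,:3]@np.array(P)+E[:3,3];return np.array([c["fx"]*p[0]/p[2]+c["cx"],c["fy"]*p[1]/p[2]+c["cy"]])
def save(c,n): cv2.imwrite("pics/"+n,np.ascontiguousarray(c["image"][:,:,::-1]))
E
python3 - <<'E'
from h import *
s=read_state();print(s["tool_pos"],s["tcp_rot"],R.from_rotvec(s["tcp_rot"]).as_matrix().round(3).tolist(),s["time"])
t=read_camera("top");sd=read_camera("side")
im=np.hstack([t["image"],sd["image"]]);save(t,"top0.png");save(sd,"side0.png")
H={"stand":0,"block":0,"line":.04,"pointer_tip":.054,"drive_grip":.071,"lock_grip":.071,"clamp_tip":.105,"bed":.01,"tin_a":0,"bowl":0,"dish":0,"brush":0,"jar":0}
for n,z in H.items():
    for cn,c in(("top",t),("side",sd)):
        for d in tip_of(cn,n)[:4]: print(n,cn,round(d["p"],2),np.round(d["location"],1),atz(c,d["location"],z).round(3))
for cn,c in(("top",t),("side",sd)):
    o,_=ray(c,(0,0));print(cn,o)
E
```

```text
[0.25745974 0.62316116 0.22997461] [-0.61144829 -3.08103168  0.00345311] [[-0.924, 0.382, -0.001], [0.382, 0.924, -0.002], [0.0, -0.002, -1.0]] 0.0
stand top 0.68 [264.3 218.2] [0.545 0.098 0.   ]
stand top 0.58 [212.3 187.9] [0.633 0.244 0.   ]
stand side 0.64 [265.1 234.4] [0.543 0.097 0.   ]
block top 0.86 [423.9 220.8] [ 0.534 -0.353  0.   ]
block top 0.86 [375.4 202.6] [ 0.587 -0.217  0.   ]
block top 0.81 [449.5 262.1] [ 0.417 -0.421  0.   ]
block top 0.81 [450.4 192.2] [ 0.615 -0.432  0.   ]
block side 0.83 [325.6 350.2] [ 0.54  -0.343  0.   ]
block side 0.82 [264.4 305.3] [ 0.451 -0.173 -0.   ]
block side 0.65 [319.9 304.6] [ 0.584 -0.217  0.   ]
block side 0.57 [290.5 404.1] [ 0.42  -0.432  0.   ]
line top 0.92 [377.6 202.5] [ 0.582 -0.216  0.04 ]
line top 0.75 [457.  188.9] [ 0.618 -0.438  0.04 ]
line top 0.67 [367.2 248.6] [ 0.455 -0.184  0.04 ]
line top 0.57 [428.  220.5] [ 0.531 -0.353  0.04 ]
line side 0.97 [381.3 363.7] [ 0.619 -0.435  0.04 ]
line side 0.76 [330.  334.6] [ 0.551 -0.334  0.04 ]
line side 0.75 [321.1 296.8] [ 0.58  -0.227  0.04 ]
line side 0.71 [267.5 29
[... 910 characters left out ...]
3] [ 0.783 -0.156  0.   ]
bowl top 0.97 [252.  129.1] [0.802 0.131 0.   ]
bowl top 0.75 [210.  190.9] [0.624 0.251 0.   ]
bowl side 0.79 [334.6 212.4] [0.8   0.131 0.   ]
bowl side 0.62 [240.1 235.4] [0.469 0.118 0.   ]
bowl side 0.19 [377.2 273.2] [ 0.781 -0.168  0.   ]
dish top 0.6 [375.1 306.3] [ 0.297 -0.208  0.   ]
dish top 0.44 [422.  221.9] [ 0.531 -0.348  0.   ]
dish side 0.58 [207.  334.4] [ 0.297 -0.211  0.   ]
brush top 0.96 [209.8 306. ] [0.303 0.249 0.   ]
brush side 0.85 [177.4 220.4] [0.297 0.261 0.   ]
jar top 0.64 [166.5 250.1] [0.458 0.37  0.   ]
jar side 0.81 [216.2 196.9] [0.447 0.356 0.   ]
top [0.39216925 0.06022316 1.47370931]
side [ 0.24812112 -0.81195601  0.76709224]
```

View pics/top0.png

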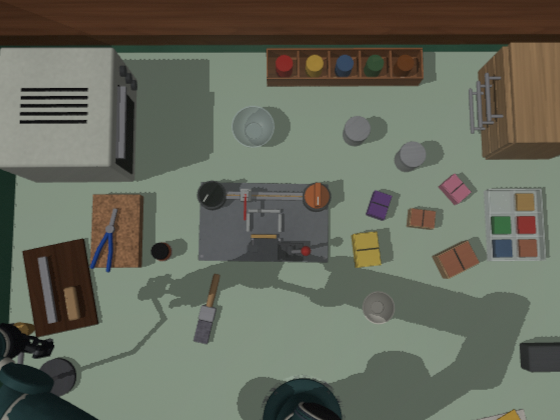

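View pics/side0.png

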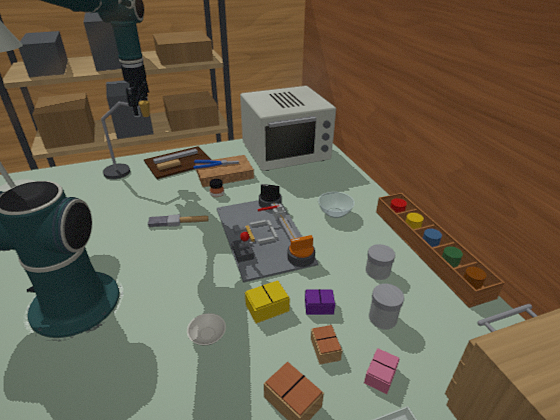

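Top view: the candidates are small copper (422,218), large copper (457,259), pink (455,188), purple (379,205) and yellow (366,250). The smaller copper-coloured block at (422,218) fits the description. I'll confirm it in a crop and measure its pose.

```bash
python3 - <<'E'
from h import *
t=read_camera("top");sd=read_camera("side")
cv2.imwrite("pics/crop1.png",cv2.resize(np.hstack([t["image"][180:290,340:490],sd["image"][290:400,290:440]])[:,:,::-1],None,fx=2.6,fy=2.6,interpolation=cv2.INTER_CUBIC))
for cn,c in(("top",t),("side",sd)):
  for r in regions_of(cn,"block"): 
    b=r["bbox"];m=r["mask"].astype(np.uint8);print(cn,round(r["p"],2),b,m.sum(),c["image"][r["mask"]].mean(0).round())
    if (cn=="top" and abs(b[0]+b[2]/2-422)<8) :
      cnt=max(cv2.findContours(m,0,2)[0],key=cv2.contourArea)
      print(np.array([proj for proj in [atz(c,p,.04)[:2] for p in cv2.boxPoints(cv2.minAreaRect(cnt))]]).round(4))
# line location & dark-pixel fit
im=t["image"].astype(int)
sub=im[203:236,403:442];print(sub.sum(2)[::2,::1].tolist())
E
```

```text
top 0.95 [437.4, 175.1, 29.8, 28.7] 540 [136.  90. 101.]
top 0.93 [409.8, 207.2, 26.8, 23.6] 528 [114.  83.  65.]
[[ 0.5141 -0.2917]
 [ 0.5678 -0.3003]
 [ 0.5575 -0.3773]
 [ 0.5038 -0.3684]]
top 0.79 [430.0, 240.8, 51.6, 37.2] 1086 [113.  82.  64.]
top 0.75 [366.4, 190.7, 26.2, 24.7] 517 [77. 58. 93.]
top 0.68 [308.8, 183.9, 19.9, 24.8] 453 [121.  76.  51.]
top 0.65 [353.7, 231.7, 28.3, 33.5] 915 [145. 128.  64.]
side 0.97 [245.7, 278.6, 45.7, 47.5] 1405 [142. 126.  25.]
side 0.9 [308.7, 326.9, 34.3, 38.5] 884 [125.  86.  58.]
side 0.66 [363.9, 349.5, 32.4, 46.3] 1026 [147.  89. 108.]
side 0.63 [303.3, 289.1, 29.1, 24.4] 730 [ 76.  38. 100.]
side 0.57 [262.0, 366.6, 62.2, 52.1] 2280 [124.  83.  55.]
[[395, 399, 397, 398, 398, 394, 397, 399, 399, 398, 399, 396, 398, 399, 394, 396, 397, 399, 396, 393, 395, 399, 397, 396, 398, 394, 396, 396, 397, 396, 397, 397, 397, 398, 397, 396, 397, 394, 396], [398, 397, 397, 396, 397, 398, 399, 397, 398, 398, 397, 399, 397, 399, 388, 379, 377, 387, 387, 386, 395, 393, 396, 397, 395, 396, 397, 396, 396, 395, 396, 397, 396, 397, 398, 398, 397, 394, 39
[... 2258 characters left out ...]
96, 398, 376, 354, 355, 344, 307, 294, 279, 267, 264, 273, 304, 360, 400, 399, 397, 399, 397, 397, 397, 397], [398, 397, 398, 398, 398, 398, 397, 396, 396, 396, 396, 397, 398, 400, 397, 397, 398, 399, 398, 394, 397, 397, 397, 398, 399, 395, 397, 397, 397, 396, 399, 397, 400, 400, 394, 399, 395, 397, 399], [396, 398, 398, 399, 396, 395, 399, 395, 397, 398, 398, 397, 397, 398, 399, 397, 399, 397, 397, 395, 397, 397, 399, 399, 395, 396, 399, 400, 397, 397, 399, 397, 397, 400, 395, 398, 397, 395, 397], [398, 395, 395, 396, 396, 395, 397, 398, 400, 397, 400, 397, 397, 397, 397, 400, 397, 399, 400, 397, 401, 397, 399, 400, 399, 400, 397, 399, 397, 400, 400, 398, 397, 399, 397, 399, 399, 395, 398]]
```

View pics/crop1.png

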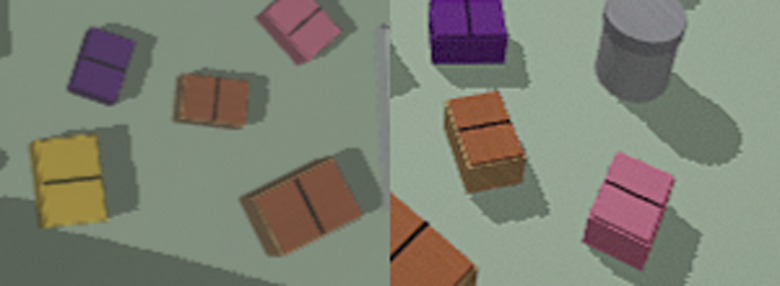

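The crop confirms it: at (213,100) in the crop, i.e. (422,218) in the top view, the small block is copper, lies copper up with a dark line across it, and is clearly smaller than its twin. First I turn the tool, then go over the stand for a wrist view.

>>> apply_moves(fingers=[1,1,1,1,1,1,1,1,1,1,1,1], travel=[[0,0,0],[0,0,0],[0,0,0],[0,0,0],[0,0,0],[0,0,0],[0,0,0],[0,0,0],[0,0,0],[0,0,0],[0,0,0],[0,0,0]], rotation=[[0,0,1],[0,0,1],[0,0,1],[0,0,1],[0,0,1],[0,0,1],[0,0,1],[0,0,1],[0,0,1],[0,0,1],[0,0,1],[0,0,1]])

```text
time: 2.8
tool_pos: [0.2577, 0.6238, 0.2313]
tcp_rot: [2.311, 2.129, -0.0]
wrist_force: [-0.8, 0.2, -0.4]
width: 1.001
grip_force: 0.0
```

>>> apply_moves(fingers=[1,1,1,1,1,1,1,1,1,1,1,1], travel=[[-0.8,0.5,-0.1],[-0.8,0.5,-0.1],[-0.8,0.5,-0.1],[-0.8,0.5,-0.1],[-0.8,0.5,-0.1],[-0.8,0.5,-0.1],[-0.8,0.5,0],[-0.8,0.5,0],[-0.8,0.5,0],[-0.8,0.5,0],[-0.8,0.5,0],[-0.8,0.5,0]], rotation=[[0,0,0],[0,0,0],[0,0,0],[0,0,0],[0,0,0],[0,0,0],[0,0,0],[0,0,0],[0,0,0],[0,0,0],[0,0,0],[0,0,0]])

```text
time: 4.0
tool_pos: [0.5202, 0.1202, 0.2617]
tcp_rot: [2.306, 2.133, 0.001]
wrist_force: [0.2, 0.6, 0.3]
width: 0.997
grip_force: 0.0
```

```bash
cat >> h.py <<'E'
def wray(c,px):
    E=np.array(c["extrinsics"]);a=np.array([(px[0]-c["cx"]),(px[1]-c["cy"])]);r=np.hypot(*a);th=r/c["fx"]
    d=E[:3,:3].T@np.array([*(a/max(r,1e-9)*np.sin(th)),np.cos(th)]);return -E[:3,:3].T@E[:3,3],d
def watz(c,px,z):
    o,d=wray(c,px);return o+d*(z-o[2])/d[2]
E
python3 - <<'E'
from h import *
t=read_camera("wrist");save(t,"w1.png")
s=read_state();print(s["tool_pos"],R.from_rotvec(s["tcp_rot"]).as_matrix().round(3).tolist(),s["q"],s["time"])
print(wray(t,(0,0))[0])
H={"line":.04,"pointer_tip":.054,"drive_grip":.071,"lock_grip":.071,"clamp_tip":.102,"bed":.01,"stand":0}
for n,z in H.items():
    for d in tip_of("wrist",n)[:3]: print(n,round(d["p"],2),np.round(d["location"],1),watz(t,d["location"],z).round(4))
E
```

```text
[0.52337436 0.11395653 0.26166726] [[0.081, 0.997, 0.004], [0.997, -0.081, -0.006], [-0.005, 0.004, -1.0]] [ 0.17182867 -0.02058616  1.86497723 -0.00630904  1.29453556  0.25468424] 4.05
[0.52575211 0.19195835 0.40475909]
drive_grip 0.71 [357.8  67. ] [0.6073 0.2425 0.071 ]
lock_grip 0.61 [357.  313.5] [ 0.6006 -0.0445  0.071 ]
clamp_tip 0.78 [227.8 313.1] [ 0.4488 -0.0093  0.102 ]
bed 0.74 [295.3 189. ] [0.5352 0.1049 0.01  ]
stand 0.63 [294.9 190.1] [0.5349 0.1013 0.    ]
stand 0.54 [356.7  65.9] [0.6234 0.2547 0.    ]
```

View pics/w1.png

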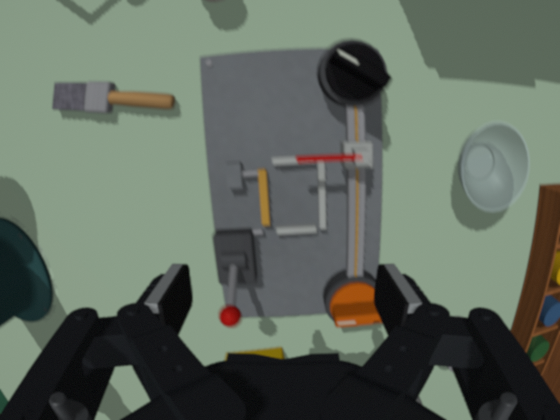

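Wrist view: stand plate (200–380, 50–320), black knob (352,73), pointer tip (297,160), jaw (264,197), fence (322,195), lips (285,161) and (295,231), orange knob (355,303), ball (230,316). Now I'll take a settled picture, enlarge the bed, and fit the stand.

```bash
python3 - <<'E'
from h import *
from scipy.optimize import least_squares
cs={n:read_camera(n) for n in("wrist","top","side")}
w=cs["wrist"];s=read_state();print(s["tool_pos"],wray(w,(0,0))[0])
cv2.imwrite("pics/bed1.png",cv2.resize(w["image"][140:250,220:370][:,:,::-1],None,fx=5,fy=5,interpolation=cv2.INTER_CUBIC))
L={"drive_grip":(.07,.145,.071),"lock_grip":(.07,-.145,.071),"bed":(0,0,.01),"stand":(0,0,0)}
obs=[]
for cn,c in cs.items():
    for n,p in L.items():
        r=tip_of(cn,n)
        if r and r[0]["p"]>.4:
            g=(watz if cn=="wrist" else atz)(c,r[0]["location"],p[2])[:2];obs.append((cn,n,p,g));print(cn,n,g.round(4))
def pr(v,p): a=v[2];return v[:2]+np.array([p[0]*np.cos(a)-p[1]*np.sin(a),p[0]*np.sin(a)+p[1]*np.cos(a)])
f=lambda v:np.concatenate([(pr(v,p)-g)*1000 for _,_,p,g in obs])
r=least_squares(f,[.533,.103,-.08],loss="soft_l1",f_scale=3);print(r.x);print(r.fun.reshape(-1,2).round(1).tolist())
for d in tip_of("wrist","pointer_tip")+tip_of("wrist","clamp_tip"): print(d["p"],d["location"])
E
```

```text
[0.51919938 0.12319036 0.26134826] [0.52455882 0.1950558  0.40433842]
wrist drive_grip [0.6058 0.2434]
wrist lock_grip [ 0.601  -0.0454]
wrist bed [0.5356 0.1022]
wrist stand [0.5328 0.1008]
top lock_grip [ 0.6014 -0.0408]
top bed [0.5371 0.0963]
top stand [0.5426 0.0968]
side drive_grip [0.6191 0.2469]
side lock_grip [ 0.5896 -0.0466]
side bed [0.5325 0.1082]
side stand [0.5343 0.0961]
[ 0.53494593  0.10113791 -0.03104956]
[[3.6, 0.5], [-0.6, -0.5], [-0.6, -1.1], [2.1, 0.4], [-1.0, -5.1], [-2.1, 4.8], [-7.6, 4.3], [-9.7, -3.0], [10.8, 0.6], [2.4, -7.1], [0.7, 5.0]]
0.88 [299.3, 163.9]
0.65 [227.8, 314.4]
```

View pics/bed1.png

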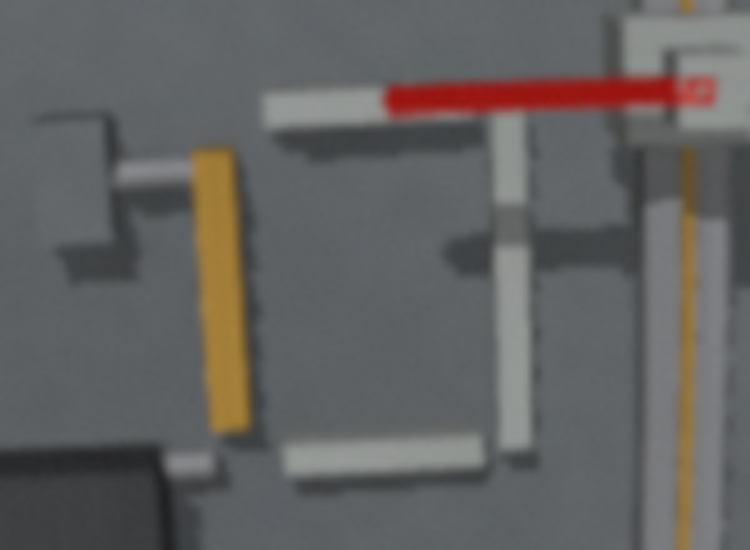

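Bed crop: fence inner edge runs (492,120)–(500,450), jaw (234,150)–(250,430), lower lip (284,445)–(484,432), upper lip (265,130)–(385,122). These edges give the bed pose.

```bash
python3 - <<'E'
from h import *
w=read_camera("wrist");s=read_state();print(s["tool_pos"],s["tcp_rot"],w["extrinsics"].tolist() if hasattr(w["extrinsics"],'tolist') else w["extrinsics"])
from scipy.optimize import least_squares
E=[("x",.026,(492,120)),("x",.026,(500,450)),("x",-.036,(234,150)),("x",-.036,(250,430)),("y",-.04,(284,440)),("y",-.04,(484,430)),("y",.04,(265,130)),("y",.04,(385,122))]
P=[(a,v,watz(w,(220+p[0]/5,140+p[1]/5),.021)[:2]) for a,v,p in E]
for a,v,g in P: print(a,v,g.round(4))
def f(q):
    c,sn=np.cos(q[2]),np.sin(q[2]);o=[]
    for a,v,g in P:
        d=g-q[:2];l=(c*d[0]+sn*d[1],-sn*d[0]+c*d[1]);o.append(1000*(l[a=="y"]-v))
    return np.array(o)
r=least_squares(f,[.534,.102,-.05]);print(r.x,r.fun.round(1))
b=atz(read_camera("top"),(422.6,218),.04);print(b)
E
```

```text
[0.51964741 0.12196848 0.26128531] [ 2.30606147e+00  2.13345357e+00 -6.73922323e-06] [[0.9969377126352762, -0.07819592763733361, 0.0007707311348731857, -0.5088320332820936], [-0.07525310637515616, -0.9566457719288731, 0.2813642426313295, 0.11111597345961816], [-0.021264221275062223, -0.2805606243783134, -0.959600734129574, 0.4535015603294693], [0.0, 0.0, 0.0, 1.0]]
x 0.026 [0.5637 0.1375]
x 0.026 [0.5615 0.0543]
x -0.036 [0.5019 0.1349]
x -0.036 [0.4995 0.0646]
y -0.04 [0.5077 0.0613]
y -0.04 [0.5577 0.0599]
y 0.04 [0.5096 0.1391]
y 0.04 [0.5382 0.1388]
[ 0.53668482  0.09958994 -0.02534643] [ 0.  -0.   0.3 -0.3  1.   0.9 -1.2 -0.7]
[ 0.53779694 -0.33866767  0.04      ]
```

>>> apply_moves(fingers=[1,1,1,1,1,1,1,1,1,1,1,1], travel=[[-0.8,0.09,0],[-0.8,0.09,0],[-0.8,0.09,0],[-0.8,0.09,0],[-0.8,0.09,0],[-0.8,0.09,0],[-0.8,0.09,0],[-0.8,0.09,0],[-0.8,0.09,0],[-0.8,0.09,0],[-0.8,0.09,0],[0,0,0]], rotation=[[0,0,0],[0,0,0],[0,0,0],[0,0,0],[0,0,0],[0,0,0],[0,0,0],[0,0,0],[0,0,0],[0,0,0],[0,0,0],[0,0,0]])

```text
time: 6.55
tool_pos: [0.5344, -0.3253, 0.2609]
tcp_rot: [2.31, 2.128, -0.002]
wrist_force: [-0.1, -0.5, 0.4]
width: 0.998
grip_force: 0.0
```

```bash
python3 - <<'E'
from h import *
read_camera("wrist");read_camera("wrist");w=read_camera("wrist");s=read_state();M=R.from_rotvec(s["tcp_rot"]).as_matrix();print(s["tool_pos"],M.round(3).tolist(),s["q"])
for d in tip_of("wrist","line"): print(round(d["p"],2),np.round(d["location"],1),watz(w,d["location"],.04))
for r in regions_of("wrist","block"): print(round(r["p"],2),r["bbox"],w["image"][r["mask"]].mean(0).round())
cv2.imwrite("pics/w2.png",cv2.resize(w["image"][120:280,200:400][:,:,::-1],None,fx=4,fy=3.75,interpolation=cv2.INTER_CUBIC)) if 0 else cv2.imwrite("pics/w2.png",cv2.resize(w["image"][120:270,190:390][:,:,::-1],None,fx=4,fy=4,interpolation=cv2.INTER_CUBIC))
E
```

```text
[ 0.53461444 -0.32030241  0.26091199] [[0.078, 0.997, -0.001], [0.997, -0.078, 0.001], [0.001, -0.001, -1.0]] [-5.80031494e-01  1.50805485e-01  1.68450205e+00  5.36563871e-04
  1.30727522e+00 -5.01722914e-01]
0.92 [203.9 274.3] [ 0.424674   -0.43051291  0.04      ]
0.79 [286.6 196.2] [ 0.53776859 -0.337322    0.04      ]
0.67 [197.4  63.6] [ 0.45030037 -0.17527866  0.04      ]
0.64 [314.8  92.8] [ 0.57798395 -0.22233901  0.04      ]
0.6 [356.7 265.2] [ 0.61907356 -0.43291904  0.04      ]
0.78 [159.3, 32.3, 90.3, 73.2] [148. 127.  22.]
0.74 [265.7, 163.3, 46.3, 60.9] [123.  75.  48.]
0.71 [161.7, 218.2, 85.2, 92.9] [113.  72.  47.]
0.63 [279.6, 65.2, 70.3, 59.3] [ 75.  38. 100.]
0.63 [324.5, 226.9, 65.9, 66.9] [143.  80.  99.]
```

View pics/w2.png

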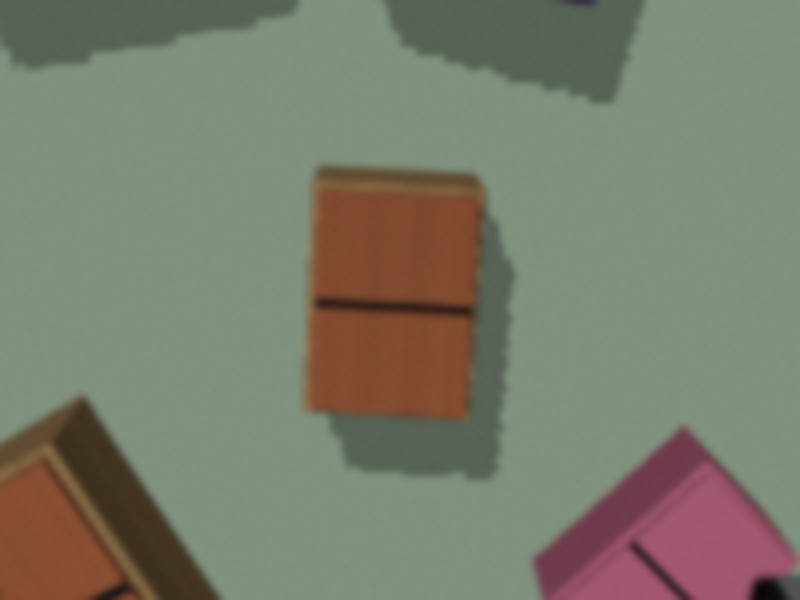

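The crop shows the block upright, with its line from (316,302) to (472,311). Its centre is about (0.5395, −0.338), yaw about −0.136.

>>> apply_moves(fingers=[1,1,1,1,1,1,1,1,1,1], travel=[[-0.35,0.13,0.4],[0,0,0.8],[0,0,0.8],[0,0,0.8],[0,0,0.8],[0,0,0.6],[0,0,0.4],[0,0,0.36],[0,0,0],[0,0,0]], rotation=[[0,0,0.55],[0,0,0],[0,0,0],[0,0,0],[0,0,0],[0,0,0],[0,0,0],[0,0,0],[0,0,0],[0,0,0]])

```text
time: 7.8
tool_pos: [0.5402, -0.3374, 0.0135]
tcp_rot: [-2.365, -2.068, 0.0]
wrist_force: [-0.4, 0.4, -0.4]
width: 0.997
grip_force: 0.0
```

>>> apply_moves(fingers=[0,0,0,0,0,0,0,0,0,0], travel=[[0,0,0],[0,0,0],[0,0,0],[0,0,0],[0,0,0],[0,0,0],[0,0,0],[0,0,0],[0,0,0],[0,0,0]], rotation=[[0,0,0],[0,0,0],[0,0,0],[0,0,0],[0,0,0],[0,0,0],[0,0,0],[0,0,0],[0,0,0],[0,0,0]], newtons=50)

```text
time: 8.8
tool_pos: [0.541, -0.3391, 0.0151]
tcp_rot: [2.365, 2.065, 0.001]
wrist_force: [-0.5, 0.7, 6.1]
width: 0.567
grip_force: 54.8
```

>>> apply_moves(fingers=[0,0,0,0,0,0], travel=[[0,0,-0.2],[0,0,-0.6],[0,0,-0.8],[0,0,-0.8],[0,0,-0.6],[0,0,0]], rotation=[[0,0,0],[0,0,0],[0,0,0],[0,0,0],[0,0,0],[0,0,0]])

```text
time: 9.4
tool_pos: [0.543, -0.3406, 0.1698]
tcp_rot: [2.359, 2.059, 0.004]
wrist_force: [-0.2, -1.0, -2.0]
width: 0.576
grip_force: 53.9
```

```bash
python3 - <<'E'
from h import *
w=read_camera("wrist");s=read_state();M=R.from_rotvec(s["tcp_rot"]).as_matrix();print(s["tool_pos"],M.round(3).tolist(),s["width"],s["grip_force"],s["wrist_force"])
cv2.imwrite("pics/w3.png",w["image"][:,:,::-1])
print([ (round(d["p"],2),np.round(d["location"],1),watz(w,d["location"],s["tool_pos"][2]+.027)) for d in tip_of("wrist","line")])
E
```

```text
[ 0.54143776 -0.3395357   0.16647322] [[0.135, 0.991, 0.005], [0.991, -0.135, -0.003], [-0.003, 0.005, -1.0]] 0.5738477517230217 53.873738050460815 [ 0.17812339 -0.78992314 -3.74090854]
[(0.75, array([145.1,  32.3]), array([ 0.50560111, -0.22575325,  0.19347322])), (0.71, array([279.6, 296.7]), array([ 0.54144971, -0.34079147,  0.19347322])), (0.71, array([302.7,  61.3]), array([ 0.56259848, -0.24883992,  0.19347322])), (0.65, array([176.4, 306.3]), array([ 0.49468807, -0.34088755,  0.19347322])), (0.63, array([370.1, 283.9]), array([ 0.58060577, -0.34087149,  0.19347322]))]
```

View pics/w3.png

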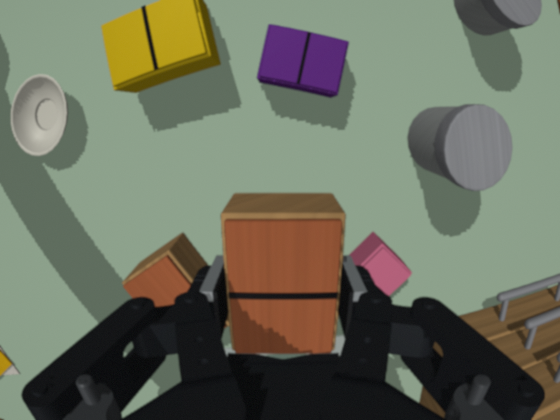

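Gripped square and level, line at (283,296), about 1 mm from the TCP. Carrying it to above the bed.

>>> apply_moves(fingers=[0,0], travel=[[0,0,0],[0,0,0]], rotation=[[0,0,-0.53],[0,0,-0.53]])

```text
time: 9.7
tool_pos: [0.5379, -0.3371, 0.1598]
tcp_rot: [-2.242, -2.193, 0.002]
wrist_force: [0.3, 0.1, -2.1]
width: 0.574
grip_force: 53.8
```

>>> apply_moves(fingers=[0,0,0,0,0,0,0,0,0,0,0,0], travel=[[0.8,-0.04,0],[0.8,-0.04,0],[0.8,-0.04,0],[0.8,-0.04,0],[0.8,-0.04,0],[0.8,-0.04,0],[0.8,-0.04,0],[0.8,-0.04,0],[0.8,-0.04,0],[0.8,-0.04,0],[0.8,-0.04,0],[0,0,0]], rotation=[[0,0,0],[0,0,0],[0,0,0],[0,0,0],[0,0,0],[0,0,0],[0,0,0],[0,0,0],[0,0,0],[0,0,0],[0,0,0],[0,0,0]])

```text
time: 10.9
tool_pos: [0.526, 0.106, 0.1602]
tcp_rot: [-2.24, -2.196, 0.005]
wrist_force: [0.2, -0.5, -3.3]
width: 0.574
grip_force: 53.8
```

```bash
python3 - <<'E'
from h import *
for i in range(3): w=read_camera("wrist")
for i in range(1): s=read_state();M=R.from_rotvec(s["tcp_rot"]).as_matrix();print(s["tool_pos"],M.round(3).tolist(),s["width"],s["grip_force"])
print([ (round(d["p"],2),np.round(d["location"],1),watz(w,d["location"],s["tool_pos"][2]+.026)) for d in tip_of("wrist","line")])
E
```

```text
[0.52693763 0.10162528 0.1609359 ] [[0.023, 1.0, -0.004], [1.0, -0.023, -0.001], [-0.001, -0.004, -1.0]] 0.5724060095395894 53.79437327384949
[(0.78, array([281.8, 298.9]), array([0.52636677, 0.10252303, 0.1869359 ])), (0.22, array([296.9, 198.8]), array([0.53293858, 0.14521519, 0.1869359 ]))]
```

>>> apply_moves(fingers=[0,0,0,0,0,0,0], travel=[[-0.04,0.1,0.2],[0,0,0.6],[0,0,0.6],[0,0,0.5],[0,0,0.4],[0,0,0],[0,0,0]], rotation=[[0,0,0],[0,0,0],[0,0,0],[0,0,0],[0,0,0],[0,0,0],[0,0,0]])

```text
time: 11.8
tool_pos: [0.5333, 0.0988, 0.0476]
tcp_rot: [-2.249, -2.192, 0.002]
wrist_force: [0.4, 0.1, -2.9]
width: 0.577
grip_force: 53.7
```

```bash
python3 - <<'E'
from h import *
w=read_camera("wrist");s=read_state();M=R.from_rotvec(s["tcp_rot"]).as_matrix();print(s["tool_pos"],M.round(3).tolist())
cv2.imwrite("pics/w4.png",w["image"][:,:,::-1])
print([ (round(d["p"],2),np.round(d["location"],1),watz(w,d["location"],s["tool_pos"][2]+.026)) for d in tip_of("wrist","line")])
E
```

```text
[0.53440172 0.09911918 0.04878559] [[0.025, 1.0, 0.001], [1.0, -0.025, 0.0], [0.0, 0.001, -1.0]]
[(0.94, array([281.2, 299.5]), array([0.53285786, 0.09896628, 0.07478559]))]
```

View pics/w4.png

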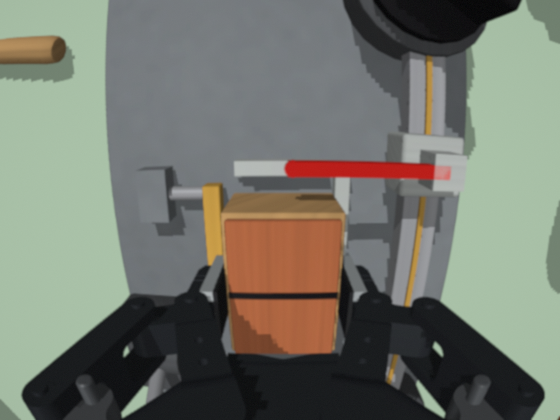

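The block hangs over the bed: jaw's inner edge is at about (221,200), fence's at about (336,185), upper lip's at (235–285,177). The gap is mostly on the jaw side, so I'll measure it.

```bash
python3 - <<'E'
from h import *
w=read_camera("wrist");s=read_state();print(s["tool_pos"])
for n,p,z in(("jaw",(221,200),.021),("fence",(336,185),.021),("lip",(262,176),.021),("bl-botL",(235,195),.034),("bl-botR",(341,195),.034),("bl-topL",(224,221),.074),("bl-topR",(344,219),.074)): print(n,watz(w,p,z).round(4))
g=w["image"].astype(int)
for r in (183,187,191,195,199,216,225,240): print(r,[ (x,*g[r,x]) for x in list(range(216,228,2))+list(range(230,242,3))+list(range(330,352,2))][:26])
E
```

```text
[0.53516792 0.09960145 0.04979975]
jaw [0.502  0.1288 0.021 ]
fence [0.565  0.1355 0.021 ]
lip [0.5252 0.1414 0.021 ]
bl-botL [0.512  0.1344 0.034 ]
bl-botR [0.5655 0.133  0.034 ]
bl-topL [0.5132 0.1335 0.074 ]
bl-topR [0.5596 0.1331 0.074 ]
183 [(216, np.int64(126), np.int64(111), np.int64(87)), (218, np.int64(120), np.int64(110), np.int64(94)), (220, np.int64(115), np.int64(117), np.int64(118)), (222, np.int64(117), np.int64(121), np.int64(125)), (224, np.int64(116), np.int64(121), np.int64(124)), (226, np.int64(116), np.int64(120), np.int64(124)), (230, np.int64(117), np.int64(122), np.int64(125)), (233, np.int64(117), np.int64(122), np.int64(126)), (236, np.int64(112), np.int64(117), np.int64(120)), (239, np.int64(100), np.int64(105), np.int64(107)), (330, np.int64(113), np.int64(116), np.int64(114)), (332, np.int64(166), np.int64(170), np.int64(167)), (334, np.int64(173), np.int64(178), np.int64(174)), (336, np.int64(173), np.int64(177), np.int64(174)), (338, np.int64(173), np.int64(178), np.int64(175)), (340, np.int64(173), np.int64(177), np.int64(174)), (342, np.int64(174), np
[... 7082 characters left out ...]
64(176), np.int64(103), np.int64(67)), (236, np.int64(174), np.int64(101), np.int64(65)), (239, np.int64(175), np.int64(102), np.int64(66)), (330, np.int64(172), np.int64(101), np.int64(65)), (332, np.int64(171), np.int64(100), np.int64(66)), (334, np.int64(167), np.int64(99), np.int64(63)), (336, np.int64(167), np.int64(98), np.int64(63)), (338, np.int64(166), np.int64(97), np.int64(62)), (340, np.int64(150), np.int64(94), np.int64(61)), (342, np.int64(158), np.int64(124), np.int64(82)), (344, np.int64(119), np.int64(107), np.int64(95)), (346, np.int64(110), np.int64(114), np.int64(117)), (348, np.int64(111), np.int64(115), np.int64(118)), (350, np.int64(111), np.int64(115), np.int64(118))]
```

Block is at about bed x = 0 with allowable −11…+1, so I shift −5 mm across and +1 mm along, then lower.

>>> apply_moves(fingers=[0,0,0,0,0,0,0], travel=[[0.02,-0.1,0],[0,0,0.12],[0,0,0.1],[0,0,0.1],[0,0,0.1],[0,0,0.05],[0,0,0]], rotation=[[0,0,0],[0,0,0],[0,0,0],[0,0,0],[0,0,0],[0,0,0],[0,0,0]])

```text
time: 12.65
tool_pos: [0.5283, 0.101, 0.0251]
tcp_rot: [-2.248, -2.194, 0.002]
wrist_force: [-2.7, 0.5, 3.8]
width: 0.573
grip_force: 54.6
```

>>> apply_moves(fingers=[0.76,0.76,0.76,0.76,0.76,0.76,0.76], travel=[[0,0,0],[0,0,0],[0,0,0],[0,0,0],[0,0,-0.1],[0,0,-0.3],[0,0,-0.6]], rotation=[[0,0,0],[0,0,0],[0,0,0],[0,0,0],[0,0,0],[0,0,0],[0,0,0]])

```text
time: 13.35
tool_pos: [0.5265, 0.1006, 0.0739]
tcp_rot: [-2.246, -2.192, 0.006]
wrist_force: [0.7, 0.4, -0.4]
width: 0.762
grip_force: 0.0
```

>>> apply_moves(fingers=[0.76,0.76,0.76,0.76], travel=[[0,0,-0.8],[0,0,-0.8],[0,0,0],[0,0,0]], rotation=[[0,0,0],[0,0,0],[0,0,0],[0,0,0]])

```text
time: 13.75
tool_pos: [0.5301, 0.1012, 0.1577]
tcp_rot: [2.246, 2.192, 0.006]
wrist_force: [0.8, -0.8, 0.1]
width: 0.762
grip_force: 0.0
```

```bash
python3 - <<'E'
from h import *
read_camera("wrist");w=read_camera("wrist");s=read_state();M=R.from_rotvec(s["tcp_rot"]).as_matrix();print(s["tool_pos"],M.round(3).tolist(),s["width"])
cv2.imwrite("pics/w5.png",w["image"][:,:,::-1])
for n,z in(("line",.05),("pointer_tip",.054),("clamp_tip",.102),("drive_grip",.071),("lock_grip",.071)):print(n,[ (round(d["p"],2),np.round(d["location"],1),watz(w,d["location"],z)) for d in tip_of("wrist",n)[:2]])
E
```

```text
[0.52787622 0.10086241 0.15446378] [[0.024, 1.0, -0.001], [1.0, -0.024, -0.0], [-0.0, -0.001, -1.0]] 0.7568882087840069
line [(0.96, array([278. , 209.6]), array([0.52535672, 0.1019976 , 0.05      ]))]
pointer_tip []
clamp_tip [(0.64, array([293.5, 151.5]), array([0.53679765, 0.15314724, 0.102     ]))]
drive_grip [(0.71, array([387.7,  23.1]), array([0.6079371, 0.245316 , 0.071    ]))]
lock_grip [(0.87, array([364.2, 366.1]), array([ 0.60333417, -0.04961589,  0.071     ]))]
```

View pics/w5.png

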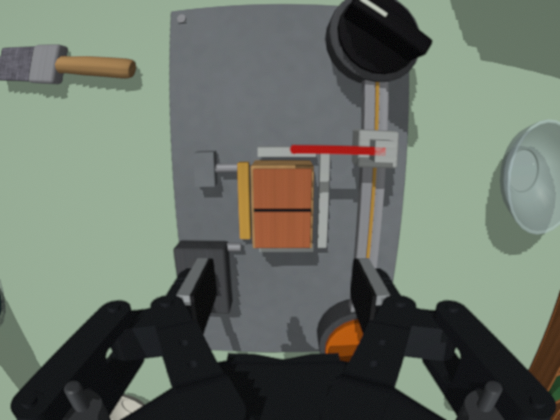

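The block is seated between the lips (line at (282,210)). Next I shut the fingers and go behind the lever ball, expected at about (0.451, −0.011).

>>> apply_moves(fingers=[0,0,0,0,0,0,0,0,0,0], travel=[[-0.78,-0.37,0],[-0.78,-0.37,0],[-0.78,-0.37,0],[-0.78,-0.37,0],[0,0,0],[0,0,0.5],[0,0,0.5],[0,0,0.3],[0,0,0],[0,0,0]], rotation=[[0,0,0],[0,0,0],[0,0,0],[0,0,0],[0,0,0],[0,0,0],[0,0,0],[0,0,0],[0,0,0],[0,0,0]])

```text
time: 15.1
tool_pos: [0.4508, -0.0527, 0.0895]
tcp_rot: [-2.247, -2.194, 0.001]
wrist_force: [1.0, 0.2, 0.8]
width: -0.001
grip_force: 0.0
```

>>> apply_moves(fingers=[0,0,0,0,0,0,0], travel=[[0.3,0,0],[0.3,0,0],[0.3,0,0],[0.3,0,0],[0.3,0,0],[0.2,0,0],[0,0,0]], rotation=[[0,0,0],[0,0,0],[0,0,0],[0,0,0],[0,0,0],[0,0,0],[0,0,0]])

```text
time: 15.8
tool_pos: [0.4538, 0.0329, 0.0908]
tcp_rot: [2.246, 2.196, 0.002]
wrist_force: [0.2, -0.6, 0.1]
width: -0.001
grip_force: 0.0
```

>>> apply_moves(fingers=[0,0,0], travel=[[0.1,0,0],[0.1,0,0],[0,0,0]], rotation=[[0,0,0],[0,0,0],[0,0,0]])

```text
time: 16.1
tool_pos: [0.4533, 0.0419, 0.0899]
tcp_rot: [2.248, 2.194, 0.0]
wrist_force: [-0.9, -0.5, 0.3]
width: 0.001
grip_force: 0.1
```

```bash
python3 - <<'E'
from h import *
for cn in("top","side"):
    c=read_camera(cn);print(cn,[(round(d["p"],2),np.round(d["location"],1),atz(c,d["location"],.102).round(4)) for d in tip_of(cn,"clamp_tip")[:2]])
print(read_state()["wrist_force"],read_state()["tool_pos"])
E
```

```text
top [(0.73, array([210.3, 305.1]), array([0.3114, 0.2349, 0.102 ]))]
side [(0.7, array([260.2, 233.4]), array([ 0.493 , -0.0153,  0.102 ])), (0.68, array([215.6, 193.7]), array([0.4232, 0.2187, 0.102 ]))]
[-0.34105702 -0.52099648  0.03807881] [0.45313546 0.04172078 0.08978364]
```

```bash
python3 - <<'E'
from h import *
for cn in("top","side","wrist"):
    c=read_camera(cn);im=c["image"].astype(int);m=((im[:,:,0]>110)&(im[:,:,1]<45)&(im[:,:,2]<45)).astype(np.uint8)
    n,l,st,ce=cv2.connectedComponentsWithStats(m)
    for i in range(1,n):
        if st[i,4]>4: print(cn,st[i],ce[i].round(1),(watz if cn=="wrist" else atz)(c,ce[i],.105).round(3))
E
```

```text
top [277  55  15  12 109] [284.3  60. ] [0.964 0.039 0.105]
top [277  66   4   5   5] [278.4  68. ] [0.942 0.055 0.105]
side [391 198  16   9 102] [398.3 202.3] [ 0.929 -0.015  0.105]
side [258 206  19   4  26] [267.1 207.5] [0.549 0.091 0.105]
wrist [428  52  88  26 828] [470.8  63.6] [0.537 0.141 0.105]
wrist [ 248  203   56   59 2604] [275.8 232. ] [0.451 0.067 0.105]
```

Ball is at y≈0.067, roughly the expected far end (0.065). One small extra push confirms the stop.

>>> apply_moves(fingers=[0,0,0,0], travel=[[0.04,0,0],[0.04,0,0],[0.04,0,0],[0,0,0]], rotation=[[0,0,0],[0,0,0],[0,0,0],[0,0,0]])

```text
time: 16.85
tool_pos: [0.4532, 0.0428, 0.0898]
tcp_rot: [2.239, 2.194, -0.012]
wrist_force: [-0.9, -20.6, 1.5]
width: -0.002
grip_force: 10.6
```

```bash
python3 - <<'E'
from h import *
s=read_state();print(s["tool_pos"],s["wrist_force"])
c=read_camera("wrist");im=c["image"].astype(int);m=((im[:,:,0]>110)&(im[:,:,1]<45)&(im[:,:,2]<45)).astype(np.uint8)
n,l,st,ce=cv2.connectedComponentsWithStats(m)
for i in range(1,n):
    if st[i,4]>20: print(st[i],ce[i].round(1),watz(c,ce[i],.105).round(3))
E
```

```text
[0.45316903 0.0427856  0.08977616] [ -0.90039963 -20.61675807   1.48522463]
[429  54  97  26 885] [475.5  66.3] [0.539 0.142 0.105]
[ 248  206   57   58 2604] [276.  234.6] [0.451 0.068 0.105]
```

The wrist shows 20 N and no further motion, so the lever is at its stop. Backing off, rising, and hovering over the black knob.

>>> apply_moves(fingers=[0,0,0,0,0,0,0,0,0,0,0.5,0.5], travel=[[-0.3,0,0],[0,0,-0.7],[0,0,-0.8],[0,0,-0.7],[0.72,0.5,0],[0.72,0.5,0],[0.72,0.5,0],[0.72,0.5,0],[0.72,0.5,0],[0.72,0.5,0],[0,0,0],[0,0,0]], rotation=[[0,0,0],[0,0,0],[0,0,0],[0,0,0],[0,0,0],[0,0,0],[0,0,0],[0,0,0],[0,0,0],[0,0,0],[0,0,0],[0,0,0]])

```text
time: 18.1
tool_pos: [0.6079, 0.2458, 0.1987]
tcp_rot: [-2.246, -2.196, 0.003]
wrist_force: [0.2, -1.2, -0.5]
width: 0.334
grip_force: 0.0
```

```bash
python3 - <<'E'
from h import *
for i in range(2):w=read_camera("wrist")
s=read_state();M=R.from_rotvec(s["tcp_rot"]).as_matrix();print(s["tool_pos"],M.round(3).tolist(),s["q"])
for n,z in(("drive_grip",.071),("line",.05),("pointer_tip",.054),("lock_grip",.071)):print(n,[ (round(d["p"],2),np.round(d["location"],1),watz(w,d["location"],z).round(4)) for d in tip_of("wrist",n)[:2]])
im=w["image"];g=im.sum(2)
# top half: knob zoom (left), pointer/line zoom (right); knob contrast stretched
k=np.clip(im[80:300,160:400].astype(int)*2,0,255).astype(np.uint8)
cv2.imwrite("pics/k1.png",cv2.resize(k[:,:,::-1],None,fx=2.7,fy=2.7,interpolation=cv2.INTER_CUBIC))
for cn in("top","side"):
    c=read_camera(cn);print(cn,[(n,d["p"],np.round(d["location"],1),atz(c,d["location"],z).round(4)) for n,z in(("line",.05),("pointer_tip",.054),("drive_grip",.071),("clamp_tip",.102)) for d in tip_of(cn,n)[:3]])
E
```

```text
[0.60736504 0.24439514 0.19933841] [[0.024, 1.0, -0.001], [1.0, -0.024, -0.001], [-0.001, -0.001, -1.0]] [ 3.44651358e-01  2.47519703e-01  1.68401306e+00 -2.65700746e-04
  1.21144691e+00  3.69162327e-01]
drive_grip [(0.97, array([283. , 204.4]), array([0.6077, 0.244 , 0.071 ]))]
line []
pointer_tip []
lock_grip [(0.31, array([279.8, 203.4]), array([0.605 , 0.2449, 0.071 ]))]
top [('line', 0.9, array([455.8, 184.8]), array([ 0.6279, -0.4313,  0.05  ])), ('line', 0.89, array([265.2, 221.8]), array([0.5301, 0.094 , 0.05  ])), ('line', 0.77, array([367.4, 249.1]), array([ 0.4534, -0.1823,  0.05  ])), ('drive_grip', 0.69, array([213.8, 188.1]), array([0.6204, 0.2312, 0.071 ])), ('clamp_tip', 0.6, array([276.5, 250.3]), array([0.4503, 0.0638, 0.102 ]))]
side [('line', 0.94, array([263.4, 221.8]), array([0.5386, 0.0973, 0.05  ])), ('line', 0.8, array([320.5, 299.7]), array([ 0.5699, -0.2426,  0.05  ])), ('line', 0.76, array([265.5, 293. ]), array([ 0.4527, -0.1784,  0.05  ])), ('pointer_tip', 0.44, array([259.7, 212.3]), array([0.5416, 0.1428, 0.054 ])), ('drive_grip', 0.7, array([173.8, 222.8]), array([0.2812, 0.1533, 0.071 ])), ('drive_grip', 0.59, array([262.7, 232.4]), array([0.5125, 0.0238, 0.071 ])), ('clamp_tip', 0.69, array([235.3, 223.2]), array([0.4415, 0.0513, 0.102 ]))]
```

View pics/k1.png

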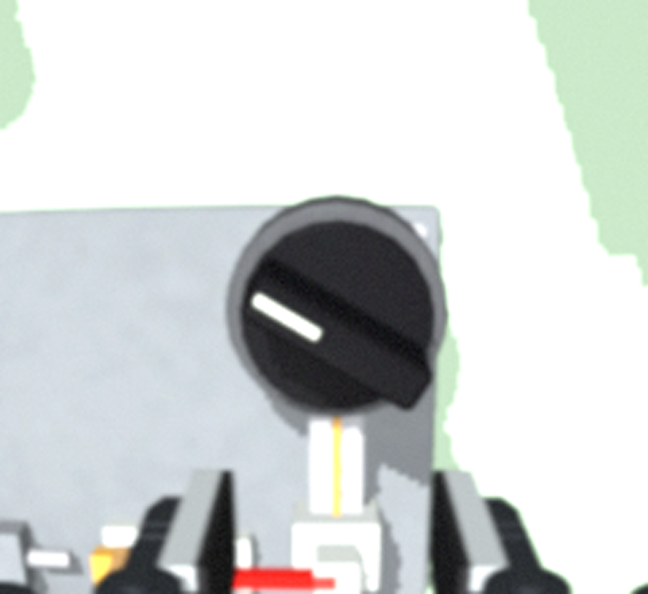

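Knob crop: white stripe from (255,300) to (320,335), so the bar is at −29.7° in world axes, with the TCP right above it. I turn the tool −61.7° about its z, lower and grip.

>>> apply_moves(fingers=[0.5,0.5,0.5,0.5,0.5,0.5,0.5,0.5,0.5,0.5,0.5,0.5], travel=[[0,0.02,0],[0,0,0],[0,0,0],[0,0,0],[0,0,0],[0,0,0],[0,0,0],[0,0,0],[0,0,0],[0,0,0],[0,0,0],[0,0,0]], rotation=[[0,0,-1],[0,0,-1],[0,0,-1],[0,0,-1],[0,0,-1],[0,0,-1],[0,0,-1],[0,0,-1],[0,0,-1],[0,0,-1],[0,0,-0.28],[0,0,0]])

```text
time: 20.1
tool_pos: [0.6091, 0.2451, 0.1997]
tcp_rot: [-0.807, -3.036, 0.0]
wrist_force: [0.3, -0.5, 0.1]
width: 0.496
grip_force: 0.0
```

>>> apply_moves(fingers=[0.5,0.5,0.5,0.5,0.5,0.5], travel=[[0,0,0.6],[0,0,0.8],[0,0,0.8],[0,0,0.4],[0,0,0.24],[0,0,0]], rotation=[[0,0,0],[0,0,0],[0,0,0],[0,0,0],[0,0,0],[0,0,0]])

```text
time: 20.7
tool_pos: [0.6077, 0.2446, 0.0557]
tcp_rot: [-0.806, -3.033, 0.003]
wrist_force: [0.3, 0.6, -0.8]
width: 0.499
grip_force: 0.0
```

>>> apply_moves(fingers=[0,0,0,0,0,0], travel=[[0,0,0],[0,0,0],[0,0,0],[0,0,0],[0,0,0],[0,0,0]], rotation=[[0,0,0],[0,0,0],[0,0,0],[0,0,0],[0,0,0],[0,0,0]], newtons=30)

```text
time: 21.3
tool_pos: [0.6097, 0.2433, 0.06]
tcp_rot: [0.805, 3.035, -0.003]
wrist_force: [-2.6, -7.1, 2.9]
width: 0.177
grip_force: 33.3
```

```bash
python3 - <<'E'
from h import *
c=read_camera("side");t=read_camera("top")
s=read_state();M=R.from_rotvec(s["tcp_rot"]).as_matrix();print(s["tool_pos"],np.degrees(np.arctan2(M[1,0],M[0,0])),s["q"],s["width"],s["wrist_force"],s["torque"])
for cn,cc in(("side",c),("top",t)):print(cn,[(n,round(d["p"],2),np.round(d["location"],1),atz(cc,d["location"],z).round(4)) for n,z in(("line",.05),("pointer_tip",.054)) for d in tip_of(cn,n)[:2]])
for cc,n in((c,"side"),(t,"top")):
  im=cc["image"].astype(int);m=((im[:,:,0]>90)&(im[:,:,1]<.4*im[:,:,0])&(im[:,:,2]<.4*im[:,:,0])).astype(np.uint8)
  k,l,st,ce=cv2.connectedComponentsWithStats(m)
  for i in range(1,k):
    x=atz(cc,ce[i],.061)
    if st[i,4]>5 and .4<x[0]<.7 and -.1<x[1]<.3: print(n,st[i],ce[i].round(1),x.round(4))
E
```

```text
[0.60972335 0.24329144 0.05997376] 150.30615642315428 [ 0.34315501  0.37780465  1.7911998  -0.00327348  0.97236852 -0.70754043] 0.17793131526091657 [-2.13564118 -6.83354207  2.38741136] [-0.95543265  0.36826828  0.03476937]
side [('line', 0.87, array([320.6, 300.2]), array([ 0.5695, -0.2441,  0.05  ])), ('line', 0.81, array([381.7, 359.9]), array([ 0.6195, -0.4327,  0.05  ])), ('pointer_tip', 0.68, array([257.8, 211.7]), array([0.537 , 0.1478, 0.054 ])), ('pointer_tip', 0.5, array([380.9, 319.6]), array([ 0.6716, -0.345 ,  0.054 ]))]
top [('line', 0.97, array([263.7, 221.7]), array([0.5304, 0.0981, 0.05  ])), ('line', 0.72, array([378.2, 204.6]), array([ 0.5747, -0.2153,  0.05  ])), ('pointer_tip', 0.66, array([241.6, 218. ]), array([0.5406, 0.1577, 0.054 ]))]
side [258 206  19   4  37] [267.3 207.4] [0.5694 0.1506 0.061 ]
side [234 216   8   8  52] [237.5 219.5] [0.4644 0.1202 0.061 ]
top [244 205   1  15  15] [244. 212.] [0.5561 0.1508 0.061 ]
top [272 246   8   9  49] [275.6 250. ] [0.4527 0.0663 0.061 ]
```

Gripped on the bar; the knob centre matches the stand fit. The pointer is about 49 mm short of the line, so I turn 138° first (43 mm) and then measure.

>>> apply_moves(fingers=[0,0,0,0,0,0,0,0,0,0,0,0], travel=[[0,0,0],[0,0,0],[0,0,0],[0,0,0],[0,0,0],[0,0,0],[0,0,0],[0,0,0],[0,0,0],[0,0,0],[0,0,0],[0,0,0]], rotation=[[0,0,1],[0,0,1],[0,0,1],[0,0,1],[0,0,1],[0,0,1],[0,0,1],[0,0,1],[0,0,1],[0,0,1],[0,0,1],[0,0,1]])

```text
time: 22.8
tool_pos: [0.6086, 0.2428, 0.0599]
tcp_rot: [2.439, 1.977, -0.005]
wrist_force: [-5.7, -8.1, 5.5]
width: 0.181
grip_force: 33.7
```

>>> apply_moves(fingers=[0,0,0,0,0,0,0,0,0,0,0,0], travel=[[0,0,0],[0,0,0],[0,0,0],[0,0,0],[0,0,0],[0,0,0],[0,0,0],[0,0,0],[0,0,0],[0,0,0],[0,0,0],[0,0,0]], rotation=[[0,0,1],[0,0,1],[0,0,1],[0,0,1],[0,0,1],[0,0,1],[0,0,1],[0,0,1],[0,0,1],[0,0,1],[0,0,1],[0,0,0]])

```text
time: 24.0
tool_pos: [0.6078, 0.2435, 0.0599]
tcp_rot: [3.122, 0.332, -0.005]
wrist_force: [-7.4, -6.4, 6.1]
width: 0.176
grip_force: 33.9
```

```bash
python3 - <<'E'
from h import *
for i in range(2): c=read_camera("side")
t=read_camera("top");w=read_camera("wrist");save(w,"w6.png")
s=read_state();M=R.from_rotvec(s["tcp_rot"]).as_matrix();print(s["tool_pos"],np.degrees(np.arctan2(M[1,0],M[0,0])),s["q"][5],s["width"],s["wrist_force"],s["torque"])
for cc,n in((c,"side"),(t,"top"),(w,"wrist")):
  im=cc["image"].astype(int);m=((im[:,:,0]>90)&(im[:,:,1]<.4*im[:,:,0])&(im[:,:,2]<.4*im[:,:,0])).astype(np.uint8)
  k,l,st,ce=cv2.connectedComponentsWithStats(m)
  for i in range(1,k):
    x=(watz if n=="wrist" else atz)(cc,ce[i],.064)
    if st[i,4]>5 and .4<x[0]<.7 and -.1<x[1]<.3: print(n,st[i],ce[i].round(1),x.round(4))
  print([(q,round(d["p"],2),np.round(d["location"],1),(watz if n=="wrist" else atz)(cc,d["location"],z).round(4)) for q,z in(("line",.05),("pointer_tip",.054)) for d in tip_of(n,q)[:2]])
E
```

```text
[0.60783683 0.2435099  0.05994457] 12.278734718965241 1.7012892904892547 0.1778715246271297 [-6.32479691 -6.05548975  7.08809926] [-1.01332488  1.20958901 -0.06592621]
side [262 213  19   6  37] [270.5 215.4] [0.5637 0.1033 0.064 ]
side [234 216   8   8  51] [237.5 219.4] [0.4635 0.1166 0.064 ]
[('line', 0.91, array([263. , 220.3]), array([0.5399, 0.1049, 0.05  ])), ('line', 0.88, array([266.5, 291.3]), array([ 0.4568, -0.1739,  0.05  ])), ('pointer_tip', 0.69, array([261.2, 219.3]), array([0.5347, 0.1064, 0.054 ]))]
top [260 208   1  12  12] [260.  213.5] [0.5513 0.1075 0.064 ]
top [272 246   8   9  51] [275.6 250. ] [0.4526 0.0662 0.064 ]
[('line', 0.81, array([265.7, 223. ]), array([0.5268, 0.0927, 0.05  ])), ('line', 0.77, array([459.6, 259.6]), array([ 0.4225, -0.4323,  0.05  ])), ('pointer_tip', 0.52, array([260.8, 218.6]), array([0.5385, 0.1058, 0.054 ]))]
wrist [473 317  24  31 333] [484.6 332.5] [0.5877 0.1098 0.064 ]
[]
```

About 5–6 mm remain. I release, rise and look from right above for an accurate difference.

>>> apply_moves(fingers=[0.5,0.5,0.5,0.5,0.5,0.5,0.5,0.9,0.9,0.9,0.9,0.9], travel=[[0,0,0],[0,0,0],[0,0,0],[0,0,-0.4],[0,0,-0.8],[0,0,-0.8],[-0.52,0.7,0],[-0.52,0.7,0],[-0.52,0.7,0],[-0.52,0.7,0],[0,0,0],[0,0,0]], rotation=[[0,0,0],[0,0,0],[0,0,0],[0,0,0],[0,0,0],[0,0,0],[0,0,0],[0,0,0],[0,0,0],[0,0,0],[0,0,0],[0,0,0]])

```text
time: 25.7
tool_pos: [0.5376, 0.0855, 0.1584]
tcp_rot: [-3.123, -0.333, -0.003]
wrist_force: [0.9, 0.4, 0.3]
width: 0.904
grip_force: 0.0
```

```bash
cat > meas.py <<'E'
from h import *
def meas(yaw=-.025,B=(.5365,.1)):
    w=read_camera("wrist");im=w["image"].astype(int);E=np.array(w["extrinsics"])
    # resample a bird's-eye patch in bed axes at given height: 0.25 mm/px
    def patch(z,x0,x1,y0,y1,st=.0005):
        X,Y=np.meshgrid(np.arange(x0,x1,st),np.arange(y1,y0,-st));c,s=np.cos(yaw),np.sin(yaw)
        P=np.stack([B[0]+c*X-s*Y,B[1]+s*X+c*Y,np.full_like(X,z)],-1)@E[:3,:3].T+E[:3,3]
        th=np.arctan2(np.hypot(P[...,0],P[...,1]),P[...,2]);r=w["fx"]*th/np.hypot(P[...,0],P[...,1])
        return cv2.remap(w["image"],(P[...,0]*r+w["cx"]).astype(np.float32),(P[...,1]*r+w["cy"]).astype(np.float32),cv2.INTER_LINEAR),X,Y
    return w,patch
E
python3 - <<'E'
from meas import *
read_camera("wrist");w,patch=meas();s=read_state();M=R.from_rotvec(s["tcp_rot"]).as_matrix();print(s["tool_pos"],np.degrees(np.arctan2(M[1,0],M[0,0])),"cam",wray(w,(0,0))[0])
p,X,Y=patch(.05,-.03,.035,-.045,.045)
g=p.astype(int)
for x in (-.021,-.016,-.011,-.006,-.003):
    col=np.abs(X[0]-x).argmin();v=g[:,max(0,col-1):col+2].mean(1);i=np.where((v.sum(1)<.65*np.median(v.sum(1)))&(np.abs(Y[:,0])<.025))[0];print("dark x",x,Y[i,0].round(4).tolist()[:14])
p2,X,Y=patch(.064,-.03,.06,-.045,.045);q=p2.astype(int);red=(q[...,0]>90)&(q[...,1]<.4*q[...,0])
for x in (.005,.01,.02,.03,.04):
    col=np.abs(X[0]-x).argmin();y=Y[red[:,col],0];print("red",x,y.min() if len(y) else None,y.max() if len(y) else None)
print("tip x",X[red].min(), [ (n,round(d["p"],2),np.round(d["location"],1)) for n in("line","pointer_tip") for d in tip_of("wrist",n)[:1]])
cv2.imwrite("pics/patch.png",p[:,:,::-1])
E
```

```text
[0.53830186 0.08681109 0.15842937] 12.298662881724635 cam [0.60784698 0.10188732 0.30166402]
dark x -0.021 [0.003, 0.0025, 0.002, 0.0015, 0.001]
dark x -0.016 [0.003, 0.0025, 0.002, 0.0015, 0.001]
dark x -0.011 [0.003, 0.0025, 0.002, 0.0015, 0.001]
dark x -0.006 [0.003, 0.0025, 0.002, 0.0015, 0.001]
dark x -0.003 [0.003, 0.0025, 0.002, 0.0015, 0.001]
red 0.005 0.005999999999999964 0.011499999999999969
red 0.01 0.005999999999999964 0.011499999999999969
red 0.02 0.005999999999999964 0.011499999999999969
red 0.03 0.005499999999999963 0.011499999999999969
red 0.04 0.005999999999999964 0.010999999999999968
tip x -0.001999999999999974 [('line', 0.93, array([554.7, 229.9])), ('pointer_tip', 0.76, array([255.3, 211.7]))]
```

The rectified patch shows the line at y = 2.0 mm and the pointer at 8.75 mm, so 6.75 mm remains, which is 21.5° more. Going back to the knob.

>>> apply_moves(fingers=[0.5,0.5,0.5,0.5,0.5,0.5,0.5,0.5,0.5], travel=[[0.51,-0.69,0],[0.51,-0.69,0],[0.51,-0.69,0],[0.51,-0.69,0],[0,0,0],[0,0,0.7],[0,0,0.8],[0,0,0.5],[0,0,0]], rotation=[[0,0,0],[0,0,0],[0,0,0],[0,0,0],[0,0,0],[0,0,0],[0,0,0],[0,0,0],[0,0,0]])

```text
time: 26.8
tool_pos: [0.6032, 0.2417, 0.0522]
tcp_rot: [3.121, 0.338, -0.016]
wrist_force: [-0.9, -0.0, -0.2]
width: 0.501
grip_force: 0.0
```

>>> apply_moves(fingers=[0,0,0,0,0], travel=[[0,0,0],[0,0,0],[0,0,0],[0,0,0],[0,0,0]], rotation=[[0,0,0],[0,0,0],[0,0,0],[0,0,0],[0,0,0]])

```text
time: 27.3
tool_pos: [0.609, 0.2436, 0.0599]
tcp_rot: [-3.122, -0.336, -0.006]
wrist_force: [-0.4, 3.3, 3.9]
width: 0.18
grip_force: 35.9
```

>>> apply_moves(fingers=[0,0,0,0,0,0], travel=[[0,0,0],[0,0,0],[0,0,0],[0,0,0],[0,0,0],[0,0,0]], rotation=[[0,0,1],[0,0,1],[0,0,1],[0,0,0.6],[0,0,0],[0,0,0]])

```text
time: 27.9
tool_pos: [0.6091, 0.2435, 0.0599]
tcp_rot: [-3.13, 0.253, -0.005]
wrist_force: [-0.6, 3.1, 7.6]
width: 0.178
grip_force: 36.1
```

>>> apply_moves(fingers=[0.5,0.5,0.5,0.5,0.5,0.5], travel=[[0,0,0],[0,0,0],[0,0,0],[0,0,-0.4],[0,0,-0.8],[0,0,-0.8]], rotation=[[0,0,0],[0,0,0],[0,0,0],[0,0,0],[0,0,0],[0,0,0]])

```text
time: 28.5
tool_pos: [0.6062, 0.2418, 0.1568]
tcp_rot: [3.129, -0.254, -0.006]
wrist_force: [0.3, 1.2, 1.5]
width: 0.499
grip_force: 0.0
```

>>> apply_moves(fingers=[0.9,0.9,0.9,0.9,0.9,0.9,0.9], travel=[[-0.24,0.69,0],[-0.24,0.69,0],[-0.24,0.69,0],[-0.24,0.69,0],[0,0,0],[0,0,0],[0,0,0]], rotation=[[0,0,0],[0,0,0],[0,0,0],[0,0,0],[0,0,0],[0,0,0],[0,0,0]])

```text
time: 29.2
tool_pos: [0.5384, 0.1147, 0.1579]
tcp_rot: [-3.131, 0.255, -0.001]
wrist_force: [-0.1, -0.6, 0.1]
width: 0.899
grip_force: 0.0
```

```bash
cat > m2.py <<'E'
from meas import *
w,patch=meas();s=read_state();M=R.from_rotvec(s["tcp_rot"]).as_matrix();print(s["time"],s["tool_pos"],np.degrees(np.arctan2(M[1,0],M[0,0])),"cam",wray(w,(0,0))[0])
p,X,Y=patch(.05,-.03,.035,-.045,.045);g=p.astype(int)
for x in (-.021,-.016,-.011,-.006):
    col=np.abs(X[0]-x).argmin();v=g[:,max(0,col-1):col+2].mean(1).sum(1);i=np.where((v<.65*np.median(v))&(np.abs(Y[:,0])<.025))[0];y=Y[i,0];print("dark",x,(y.min(),y.max()) if len(y) else None)
p2,X,Y=patch(.064,-.03,.06,-.045,.045);q=p2.astype(int);red=(q[...,0]>90)&(q[...,1]<.4*q[...,0])
for x in (.005,.02,.04):
    col=np.abs(X[0]-x).argmin();y=Y[red[:,col],0];print("red",x,(y.min(),y.max()) if len(y) else None)
for y in(.03,-.02):
    r=np.abs(Y[:,0]-y).argmin()
    c=(g[r,:,0]>1.5*g[r,:,2]);print("wood/copper x at y",y,X[0][:c.size][c][[0,-1]] if c.any() else None)
E
python3 m2.py
```

```text
29.25 [0.53853519 0.11494039 0.15784701] -9.273713780321858 cam [0.60904418 0.10354515 0.30095638]
dark -0.021 (np.float64(0.0009999999999999593), np.float64(0.002999999999999961))
dark -0.016 (np.float64(0.0009999999999999593), np.float64(0.002999999999999961))
dark -0.011 (np.float64(0.0009999999999999593), np.float64(0.002999999999999961))
dark -0.006 (np.float64(0.0014999999999999597), np.float64(0.00199999999999996))
red 0.005 (np.float64(-0.0010000000000000425), np.float64(0.004499999999999962))
red 0.02 (np.float64(-0.0010000000000000425), np.float64(0.004499999999999962))
red 0.04 (np.float64(-0.0005000000000000421), np.float64(0.004499999999999962))
wood/copper x at y 0.03 [-0.0245  0.0285]
wood/copper x at y -0.02 [-0.0245  0.029 ]
```

The pointer is centred on the line (1.9 mm against 2.0 mm), and the block is seated against the fence. On to the orange knob, with its bar along the stand's x: tool x goes to 178.6°, leaving q6 room for the turn.

>>> apply_moves(fingers=[0.5,0.5,0.5,0.5,0.5,0.5,0.5,0.5,0.5,0.5,0.5], travel=[[0.45,0.75,0],[0.45,0.75,0],[0.45,0.75,0],[0.45,0.75,0],[0,0,0],[0,0,0],[0,0,0],[0,0,0],[0,0,0],[0,0,0],[0,0,0]], rotation=[[0,0,0],[0,0,0],[0,0,0],[0,0,0],[0,0,-1],[0,0,-1],[0,0,-1],[0,0,-1],[0,0,-1],[0,0,-1],[0,0,-1]])

```text
time: 30.35
tool_pos: [0.6033, -0.0473, 0.1575]
tcp_rot: [-3.012, -0.893, 0.0]
wrist_force: [-0.7, 1.0, 0.6]
width: 0.503
grip_force: 0.0
```

>>> apply_moves(fingers=[0.5,0.5,0.5,0.5,0.5,0.5,0.5,0.5,0.5,0.5,0.5,0.5], travel=[[0,0,0],[0,0,0],[0,0,0],[0,0,0],[0,0,0],[0,0,0],[0,0,0],[0,0,0],[0,0,0],[0,0,0],[0,0,0],[0,0,0]], rotation=[[0,0,-1],[0,0,-1],[0,0,-1],[0,0,-1],[0,0,-1],[0,0,-1],[0,0,-1],[0,0,-1],[0,0,-1],[0,0,-1],[0,0,-1],[0,0,-1]])

```text
time: 31.55
tool_pos: [0.6033, -0.0473, 0.1575]
tcp_rot: [-1.912, -2.493, -0.0]
wrist_force: [0.1, -0.2, 0.3]
width: 0.502
grip_force: 0.0
```

>>> apply_moves(fingers=[0.5,0.5,0.5,0.5,0.5,0.5,0.5,0.5,0.5,0.5,0.5,0.5], travel=[[0,0,0],[0,0,0],[0,0,0],[0,0,0],[0,0,0],[0,0,0],[0,0,0],[0,0,0],[0,0,0],[0,0,0],[0,0,0],[0,0,0]], rotation=[[0,0,-1],[0,0,-1],[0,0,-1],[0,0,-1],[0,0,-1],[0,0,-1],[0,0,-1],[0,0,-1],[0,0,-1],[0,0,-1],[0,0,-1],[0,0,-1]])

```text
time: 32.75
tool_pos: [0.6033, -0.0473, 0.1575]
tcp_rot: [-0.081, -3.14, -0.0]
wrist_force: [0.3, 0.2, -0.1]
width: 0.503
grip_force: 0.0
```

```bash
python3 - <<'E'
from h import *
read_camera("wrist");w=read_camera("wrist");s=read_state();M=R.from_rotvec(s["tcp_rot"]).as_matrix();print(s["tool_pos"],np.degrees(np.arctan2(M[1,0],M[0,0])),s["q"][5],M[:,2])
print([(round(d["p"],2),np.round(d["location"],1),watz(w,d["location"],.071).round(4)) for d in tip_of("wrist","lock_grip")[:2]])
im=w["image"].astype(int);m=((im[...,0]>150)&(im[...,1]<.6*im[...,0])&(im[...,2]<.25*im[...,0])).astype(np.uint8)
k,l,st,ce=cv2.connectedComponentsWithStats(m)
for i in range(1,k):
    if st[i,4]>150:
        r=cv2.minAreaRect(np.argwhere(l==i)[:,::-1].astype(np.float32));print(st[i],ce[i].round(1),r)
save(w,"w7.png")
E
```

```text
[ 0.60322132 -0.04741608  0.15751807] 176.79099036989228 -1.63448536384046 [-1.07631099e-04  9.84982430e-05 -9.99999989e-01]
[(0.85, array([284.7, 217.2]), array([ 0.6036, -0.0455,  0.071 ]))]
[458 124  10  76 352] [462.5 159. ] ((462.59002685546875, 161.5363006591797), (5.666204452514648, 75.22692108154297), 3.5214531421661377)
[ 264  166   61   93 3122] [297.1 210.3] ((297.95587158203125, 209.86557006835938), (92.7567367553711, 55.681949615478516), 81.30449676513672)
```

>>> apply_moves(fingers=[0.5,0.5,0.5,0.5,0.5,0.5], travel=[[0,-0.01,0],[0,0,0.6],[0,0,0.7],[0,0,0.5],[0,0,0.22],[0,0,0]], rotation=[[0,0,-0.3],[0,0,0],[0,0,0],[0,0,0],[0,0,0],[0,0,0]])

```text
time: 33.5
tool_pos: [0.601, -0.0483, 0.0547]
tcp_rot: [-0.043, -3.137, -0.001]
wrist_force: [-0.6, 0.4, -0.4]
width: 0.502
grip_force: 0.0
```

>>> apply_moves(fingers=[0,0,0,0,0,0], travel=[[0,0,0],[0,0,0],[0,0,0],[0,0,0],[0,0,0],[0,0,0]], rotation=[[0,0,0],[0,0,0],[0,0,0],[0,0,0],[0,0,0],[0,0,0]], newtons=50)

```text
time: 34.1
tool_pos: [0.6041, -0.0466, 0.0589]
tcp_rot: [0.043, 3.138, 0.005]
wrist_force: [0.8, 8.3, -0.2]
width: 0.175
grip_force: 49.9
```

>>> apply_moves(fingers=[0,0,0,0,0,0,0], travel=[[0,0,0],[0,0,0],[0,0,0],[0,0,0],[0,0,0],[0,0,0],[0,0,0]], rotation=[[0,0,1],[0,0,1],[0,0,1],[0,0,1],[0,0,1],[0,0,1],[0,0,1]])

```text
time: 34.8
tool_pos: [0.6033, -0.0481, 0.0589]
tcp_rot: [1.17, 2.914, 0.002]
wrist_force: [-2.1, 2.8, 1.5]
width: 0.174
grip_force: 50.2
```

>>> apply_moves(fingers=[0,0,0,0,0,0,0,0,0], travel=[[0,0,0],[0,0,0],[0,0,0],[0,0,0],[0,0,0],[0,0,0],[0,0,0],[0,0,0],[0,0,0]], rotation=[[0,0,1],[0,0,1],[0,0,1],[0,0,1],[0,0,1],[0,0,1],[0,0,0.5],[0,0,0],[0,0,0]])

```text
time: 35.7
tool_pos: [0.6019, -0.0488, 0.0588]
tcp_rot: [-2.069, -2.363, 0.002]
wrist_force: [-4.4, 1.5, 4.9]
width: 0.177
grip_force: 51.1
```

```bash
python3 - <<'E'
from h import *
s=read_state();M=R.from_rotvec(s["tcp_rot"]).as_matrix();print(s["tool_pos"],np.degrees(np.arctan2(M[1,0],M[0,0])),s["q"][5],s["wrist_force"],s["torque"],s["joint_torque"])
E
```

```text
[ 0.60189075 -0.04875233  0.05882686] 97.58229653312016 -0.25365974055163687 [-4.38417094  1.51608895  4.89769317] [0.17331526 1.04067554 0.53909186] [ -0.89513568 -45.69358349 -32.62326837   0.30344191  -1.95081152
   0.62758902]
```

>>> apply_moves(fingers=[0.5,0.5,0.5,0.5,0.5,0.5,0.5,0.5,0.5,0.5], travel=[[0,0,0],[0,0,0],[0,0,0],[0,0,-0.4],[0,0,-0.8],[0,0,-0.8],[0.85,-0.45,0],[0.85,-0.45,0],[0,0,0],[0,0,0]], rotation=[[0,0,0],[0,0,0],[0,0,0],[0,0,0],[0,0,0],[0,0,0],[0,0,0],[0,0,0],[0,0,0],[0,0,0]])

```text
time: 36.7
tool_pos: [0.5467, 0.0302, 0.1572]
tcp_rot: [2.069, 2.363, 0.001]
wrist_force: [-0.4, -0.7, 0.2]
width: 0.505
grip_force: 0.0
```

```bash
python3 m2.py; python3 - <<'E'
from h import *
# orange knob bar orientation from top/side + wrist
from meas import *
w,patch=meas();p,X,Y=patch(.082,.02,.12,-.20,-.09)
cv2.imwrite("pics/lock.png",p[:,:,::-1])
g=p.astype(int);m=(g[...,0]>140)&(g[...,1]<.65*g[...,0])&(g[...,2]<.4*g[...,0]);print(m.sum())
if m.sum()>50: print(cv2.minAreaRect(np.argwhere(m)[:,::-1].astype(np.float32)))
wh=(g.min(2)>150);print("white stripe",wh.sum(),X[wh].mean() if wh.any() else None,Y[wh].mean() if wh.any() else None, cv2.minAreaRect(np.argwhere(wh)[:,::-1].astype(np.float32)) if wh.sum()>5 else None)
c=read_camera("wrist");im=c["image"].astype(int);m=((im[:,:,0]>110)&(im[:,:,1]<45)&(im[:,:,2]<45)).astype(np.uint8)
n,l,st,ce=cv2.connectedComponentsWithStats(m)
for i in range(1,n):
    if st[i,4]>60: print(st[i],ce[i].round(1),watz(c,ce[i],.102).round(3))
E
```

```text
36.75 [0.54733376 0.02952745 0.15724566] 97.53767596516114 cam [0.53712188 0.10164696 0.30021031]
dark -0.021 (np.float64(0.0004999999999999588), np.float64(0.002999999999999961))
dark -0.016 (np.float64(0.0004999999999999588), np.float64(0.002999999999999961))
dark -0.011 (np.float64(0.0004999999999999588), np.float64(0.002999999999999961))
dark -0.006 (np.float64(0.0004999999999999588), np.float64(0.002999999999999961))
red 0.005 (np.float64(-0.001500000000000043), np.float64(0.004499999999999962))
red 0.02 (np.float64(-0.0010000000000000425), np.float64(0.004499999999999962))
red 0.04 (np.float64(-0.0005000000000000421), np.float64(0.003999999999999962))
wood/copper x at y 0.03 [-0.03    0.0225]
wood/copper x at y -0.02 [-0.03   0.023]
3870
((51.91359329223633, 89.51317596435547), (146.013671875, 52.29084014892578), 76.5689697265625)
white stripe 7629 0.07419576615545947 -0.13328909424564167 ((103.59490203857422, 94.5919418334961), (124.97911834716797, 265.7195739746094), 53.78529739379883)
[277 114  85  21 520] [318.  123.2] [0.56  0.101 0.102]
[125 142  31  34 815] [140.  157.9] [0.449 0.067 0.102]
```

The pointer still sits on the line (within about 0.3 mm), the lever is over, and the orange bar has turned about 80°. The arm is clear, so I hand in.

```bash
python3 -c "
from workcell import *
print(finish_job())"
```

```text
the job is handed in; nothing more can be done
None
```

The job is handed in: by my last measurements the block is flat in the bed with the clamp lever fully over, the pointer is about 0.3 mm from the line, and the orange lock knob is turned about 80° to its far stop; the hand-in gave no score back.

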